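# Make up two watch-repair kits

## Robot

A 6-joint arm with a two-finger parallel gripper is mounted at the origin on the work surface. World frame = base frame: x ahead of the robot, y to its left, z up, the work surface at z = 0. Lengths are in m, angles in rad, forces in N, time in s.
With the tool pointing down it reaches from about 0.275 to 0.975 m from the base axis. Payload 8.4 kg.
Tool frame: the origin (TCP) lies midway between the tips of the shut fingers; the grasp point (between the pads) lies 19 mm behind it; z points along the fingers, y is the direction in which the jaws open and shut (so a half turn about z gives the same grasp; the last joint's range is limited). The gripper opens to 92 mm and grips with 3 to 60 N. Pads are 20 mm wide; open, the fingers measure 128 mm over their backs; the gripper's body (75 mm by 189 mm) begins 69 mm behind the grasp point.
Start: joints at [1.189, 0.353, 1.633, -0, 1.155, -0.002], TCP at [0.232, 0.58, 0.215] pointing down, gripper open.
Joint ranges: [-2.63, 2.63], [-0.92, 2.1], [0.06, 2.66], [-1.3, 4.44], [0, 2.69], [-3.02, 3.02]. Speed limits (rad/s): [2.22, 2.22, 2.79, 3.14, 3.14, 3.14].

## Interface

Orientations are given as a 3x3 rotation matrix whose columns are the frame's x, y, z axes.
In Python, from station import env, imaging, ticket gives the robot as it stands.
- The arm moves only by the shell command python3 -m pendant 'ROWS'. ROWS is JSON, a list of rows, each a list of 7 numbers: the opening, from 0 (shut) to 1 (fully open), then the shift along the tool's x, y, z in cm, then the turn, a rotation vector about the tool's x, y, z in rad. A call has 1 to 12 rows; each row shifts and turns the commanded pose from where the row before left it, along the tool's axes as they then stand; what a row does not reach is not made up. A row lasts 1/8 s, in which the tool goes at most 62.5 mm and 10.7 degrees, less where a joint would pass 70% of its speed; a pose out of reach is approached as far as the arm can. A call is refused whole if a number of a shift passes 6.25 or a number of a turn 0.188, either way. A call with a gripper value outside its range is refused whole. The fingers move at their own pace and stop on an object; the grip force is fixed at half the most. Time passes only in rows, so rows that do not move let the fingers close. It gives the time, the measured TCP pose, the force and the opening at its end, in the units of the state.
- env.observe(): the state, without advancing time (a new reading comes with each control period).
- imaging.read_camera(name): name is "side" or "top"; returns the picture (400x640x3 uint8, red, green, blue); there is no depth.
- imaging.get_calibration(name): a dict with "vfov" (degrees; the focal length in pixels is half the picture's height over the tangent of half this angle, whatever the lens; pixels are square), "cx", "cy" (the principal point, pixels), "rvec" (rotation vector, rad) and "tvec" (3), from world to camera coordinates, as OpenCV has them. Camera axes: x right, y down, z forward; pixel columns grow to the right and rows downward; lengths in m; the calibration is good to about 2 mm. A picture is of the moment at which its call begins. get_calibration takes no time and is no camera call.
- ticket.job_done(): hands the job in, once; it reports no verdict.
The state is a dict: "time_s": time; "joint_pos": joint angles; "qvel": joint speeds; "joint_efforts": joint torques, N m; "eef_pos": TCP position; "ee_rot": TCP orientation; "wrist_force": force on the tool from outside, world axes, zero at the start; "torque": the same for the moment, N m; "finger_gap": opening from 0.0 (shut) to 1.0 (fully open).
Only numpy, scipy, OpenCV 4.12 (cv2) and the standard library are available. Lean on these libraries where they do the work, as an engineer would, in place of code of your own. Each camera call takes 0.05 s, during which the arm holds its last target.

## Task

Make up the two repair kits from the stock standing on the bench. In the tray with the pocket watch, set the largest white die in the middle of the pad beside the watch and the aluminium parts pot in the middle of the end pad; in the tray with the wristwatch, set the smallest white die in the middle of the pad beside the watch and the grey bracelet block in the middle of the oblong end pad, lying the same way as the pad. Everything stands upright and flat on its pad, and the middle-sized die, the loupe and the bottle stay where they are.

Things in the scene. Friction and masses are not known exactly. Their poses are not given: they have to be found in the camera images.
- pocket_tray: Fixed flat wooden tray, 250 (x) by 140 mm (y), with a round pocket watch (52 mm, ring, no strap) at x = -78 mm (21 mm high, within 26 mm either way in x). Origin: centre of underside, at bench height; top surface 6 mm up, dark edge strip 4 mm wide, 10 mm up. Dark level pads at y = 0: 68 mm round pad beside the watch, centred x = +5 mm; 50 mm round pad at the far end, centred x = +85 mm.
- wrist_tray: Fixed flat wooden tray, 250 (x) by 140 mm (y), with a wristwatch (38 mm, strap laid across) at x = -78 mm (21 mm high, within 26 mm either way in x). Origin: centre of underside, at bench height; top surface 6 mm up, dark edge strip 4 mm wide, 10 mm up. Dark level pads at y = 0: 44 mm round pad beside the watch, centred x = +5 mm; oblong pad, 46 (x) by 76 mm (y), at the far end, centred x = +85 mm.
- large_die_mid (a point): Large die: the largest of three white nylon case-press dies: a plain upright round disc 52 mm in diameter and 24 mm high, solid, with a small dark centre spot on its top. The point is its centre, 12 mm above its underside; z is up when it stands.
- middle_die_mid (a point): Middle-sized die, not needed: the middle of three white nylon case-press dies: a plain upright round disc 40 mm in diameter and 24 mm high, solid, with a small dark centre spot on its top. The point is its centre, 12 mm above its underside; z is up when it stands.
- small_die_mid (a point): Small die: the smallest of three white nylon case-press dies: a plain upright round disc 28 mm in diameter and 24 mm high, solid, with a small dark centre spot on its top. The point is its centre, 12 mm above its underside; z is up when it stands.
- parts_pot_mid (a point): Aluminium parts pot with its lid on, one solid piece: upright cylinder 34 mm in diameter (35 mm at the lid) up to 27 mm, then a 12 mm wide lid knob up to 36 mm. The point is its centre, 18 mm above its underside; z is up.
- bracelet_block_mid (a point): Grey plastic bracelet-holding block, 60 mm long (x) by 30 mm wide (y) by 24 mm high, with a 5 mm wide, 8 mm deep slot along the middle of its top. The point is its centre, 12 mm above its underside; x is its length, z is up.
- loupe_mid (a point): Black tapered eye loupe standing on its wide end, 38 mm wide at the foot, 36 mm high, beyond the stock; to be left alone. The point is 18 mm above its foot.
- oil_bottle_mid (a point): Small amber bottle with a black cap, 36 mm wide, 60 mm high, beyond the stock; to be left alone. The point is 30 mm above its foot.

How it is judged:
At the end, for the whole second after the job is handed in: Large die and pot in the pocket-watch tray, small die and block in the wristwatch tray, each within 12 mm of its pad's centre along and across the tray, flat on it (4 mm, 0.1 rad), at rest; block across the tray within 0.2 rad; middle die, loupe and bottle upright, within 15 mm of their start (x of large_die_mid in the frame of pocket_tray between -0.007 and 0.017 m and y of large_die_mid in the frame of pocket_tray between -0.012 and 0.012 m and z of large_die_mid in the frame of pocket_tray between 0.014 and 0.022 m and angle between each of large_die_mid, parts_pot_mid, small_die_mid, bracelet_block_mid, middle_die_mid, loupe_mid, oil_bottle_mid's own z axis and vertical below 0.1 rad and linear speed of each of large_die, parts_pot, small_die, bracelet_block below 0.01 m/s and x of parts_pot_mid in the frame of pocket_tray between 0.073 and 0.097 m and y of parts_pot_mid in the frame of pocket_tray between -0.012 and 0.012 m and z of parts_pot_mid in the frame of pocket_tray between 0.02 and 0.028 m and x of small_die_mid in the frame of wrist_tray between -0.007 and 0.017 m and y of small_die_mid in the frame of wrist_tray between -0.012 and 0.012 m and z of small_die_mid in the frame of wrist_tray between 0.014 and 0.022 m and x of bracelet_block_mid in the frame of wrist_tray between 0.073 and 0.097 m and y of bracelet_block_mid in the frame of wrist_tray between -0.012 and 0.012 m and z of bracelet_block_mid in the frame of wrist_tray between 0.014 and 0.022 m and angle between the x axis of bracelet_block_mid and the y axis of wrist_tray, either way round below 0.2 rad and distance of each of middle_die_mid, loupe_mid, oil_bottle_mid from where it was at the start of the episode below 0.015 m); the robot touches nothing.
It fails at once if the middle-sized die is shifted more than 15 mm (distance of middle_die_mid from where it was at the start of the episode above 0.015 m).
It fails at once if the loupe is shifted more than 15 mm (distance of loupe_mid from where it was at the start of the episode above 0.015 m).
It fails at once if the oil bottle is shifted more than 15 mm (distance of oil_bottle_mid from where it was at the start of the episode above 0.015 m).
It also fails if it takes over 96 s, if anything falls off the work surface, if the arm or the gripper's body presses on something with over 40 N, if the wrist force passes 120 N, or if a joint passes its speed limit or range.

## Working session

There is one attempt and no reset: what is moved stays moved. The work goes in short steps, Python scripts to look and compute and a shell command to move; the robot and the scene stay as the last step left them, time stands still between calls to the robot, and variables do not carry over. Pictures are saved under pics/ and viewed, and the job is handed in when it is done.

```bash
mkdir -p pics; ls; python3 - <<'E'
from station import env, imaging
import cv2
s=env.observe(); print(s['time_s'],s['eef_pos'],s['ee_rot'],s['finger_gap'])
for n in('top','side'):
    print(imaging.get_calibration(n)); cv2.imwrite(f'pics/{n}0.png',imaging.read_camera(n)[:,:,::-1])
E
```

```text
pics
0.0 [0.23151329 0.58001007 0.21388894] [[-9.28731008e-01  3.70753875e-01 -5.28631756e-04]
 [ 3.70754250e-01  9.28730181e-01 -1.23960827e-03]
 [ 3.13666992e-05 -1.34725510e-03 -9.99999092e-01]] 1.0009285239451053
{'vfov': 49.54994376965654, 'cx': 316.0679410115999, 'cy': 195.59125773467383, 'rvec': array([ 2.12045555, -2.16774607,  0.14836115]), 'tvec': array([0.02239679, 0.59862045, 0.89559298])}
{'vfov': 56.22125402076424, 'cx': 316.509791723851, 'cy': 206.32331885692662, 'rvec': array([ 2.06194118, -0.56968176,  0.2902564 ]), 'tvec': array([-0.50417656,  0.21552522,  0.65510327])}
```

View pics/top0.png

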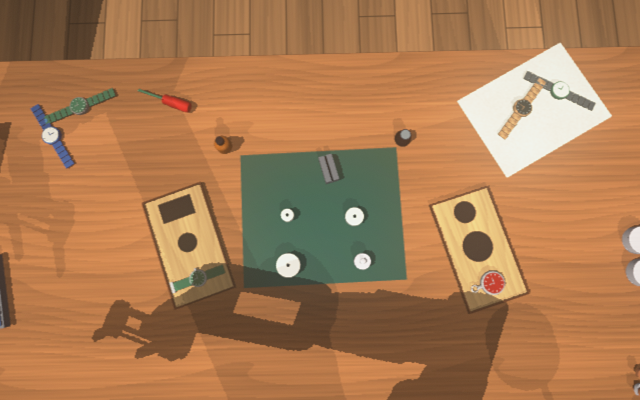

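View pics/side0.png

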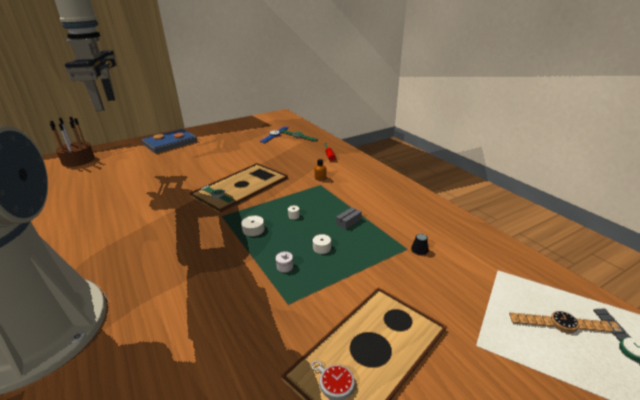

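```bash
cat > h.py <<'E'
import numpy as np, cv2
from station import env, imaging
def cal(n):
    c=imaging.get_calibration(n); f=200/np.tan(np.radians(c['vfov'])/2)
    K=np.array([[f,0,c['cx']],[0,f,c['cy']],[0,0,1]]); R=cv2.Rodrigues(c['rvec'])[0]; return K,R,np.array(c['tvec'])
def ray(n,p,z):
    K,R,t=cal(n); d=R.T@np.linalg.inv(K)@np.array([p[0],p[1],1.]); o=-R.T@t
    return o+d*(z-o[2])/d[2]
def proj(n,P):
    K,R,t=cal(n); q=K@(R@np.array(P)+t); return q[:2]/q[2]
E
python3 - <<'E'
from h import *
im=cv2.imread('pics/top0.png'); hsv=cv2.cvtColor(im,cv2.COLOR_BGR2HSV)
print('cam',[(-cal(n)[1].T@cal(n)[2]).round(3) for n in('top','side')])
def comps(m,lo,hi,box,z,name):
    x0,y0,x1,y1=box; mm=np.zeros_like(m); mm[y0:y1,x0:x1]=m[y0:y1,x0:x1]
    cs,_=cv2.findContours(mm,cv2.RETR_EXTERNAL,cv2.CHAIN_APPROX_NONE)
    for c in cs:
        a=cv2.contourArea(c)
        if lo<a<hi:
            M=cv2.moments(c); p=(M['m10']/M['m00'],M['m01']/M['m00'])
            r=cv2.minAreaRect(c); P=cv2.boxPoints(r); W=np.array([ray('top',q,z)[:2] for q in P])
            W=W
            print(name,np.round(p,1),a,'world',ray('top',p,z)[:2].round(4),'sides',np.linalg.norm(W[1]-W[0]).round(4),np.linalg.norm(W[2]-W[1]).round(4),'dirs',np.degrees(np.arctan2(*(W[1]-W[0])[::-1])).round(1))
white=((hsv[...,1]<60)&(hsv[...,2]>150)).astype(np.uint8)
comps(white,50,2000,(240,150,405,290),.024,'white')
g=((hsv[...,1]<60)&(hsv[...,2]<150)).astype(np.uint8)
comps(g,100,3000,(300,145,360,190),.024,'block')
dk=(hsv[...,2]<75).astype(np.uint8)
comps(dk,100,3000,(155,190,215,255),.006,'wpad')
comps(dk,100,3000,(445,195,500,265),.006,'ppad')
for n,b in(('w',(135,175,245,315)),('p',(420,180,540,320))):
    pass
c=im[135:325,120:550]; cv2.imwrite('pics/c0.png',cv2.resize(im[145:290,235:410],None,fx=4,fy=4,interpolation=cv2.INTER_CUBIC))
t=np.hstack([cv2.resize(im[175:315,135:245],None,fx=3.6,fy=3.6,interpolation=2),cv2.resize(im[180:320,425:535],None,fx=3.6,fy=3.6,interpolation=2)]); cv2.imwrite('pics/t0.png',t)
E
```

```text
cam [array([0.464, 0.005, 0.972]), array([ 0.221, -0.642,  0.518])]
white [362. 261.] 198.0 world [ 0.4565 -0.0869] sides 0.0347 0.0342 dirs -91.2
white [287.5 264.8] 432.5 world [0.452  0.0742] sides 0.0499 0.0491 dirs -91.2
white [286.6 214.8] 122.0 world [0.5605 0.0749] sides 0.0286 0.0265 dirs -91.3
white [353.9 216.1] 253.0 world [ 0.5543 -0.0728] sides 0.0396 0.0396 dirs -91.3
block [330.4 163.7] 1409.0 world [ 0.673  -0.0243] sides 0.1351 0.0752 dirs -88.2
```

View pics/c0.png

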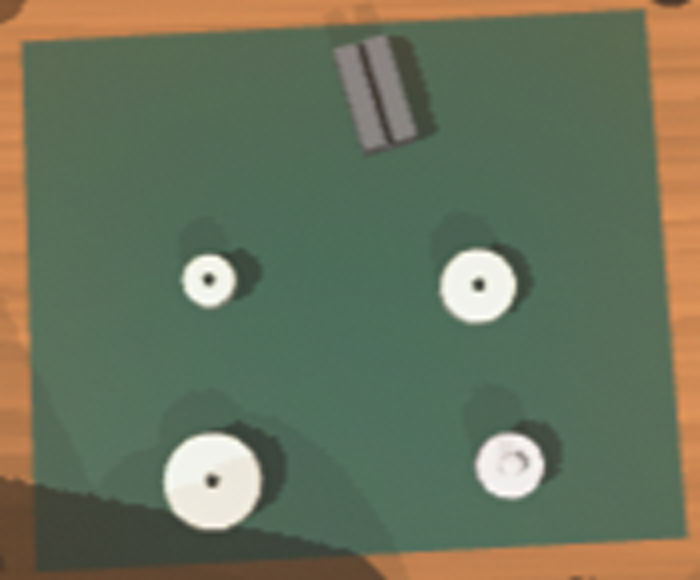

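View pics/t0.png

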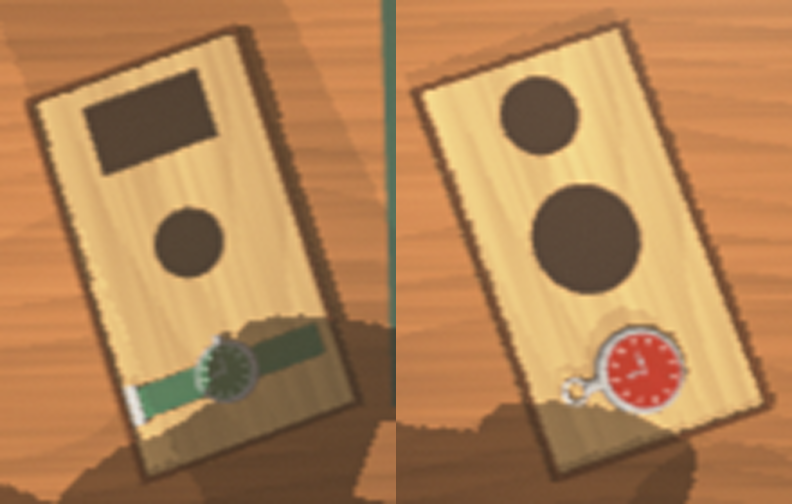

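```bash
cat > seg.py <<'E'
from h import *
def comps(im,m,lo,hi,box,z,name,cam='top'):
    x0,y0,x1,y1=box; mm=np.zeros(m.shape,np.uint8); mm[y0:y1,x0:x1]=m[y0:y1,x0:x1]
    cs,_=cv2.findContours(mm,cv2.RETR_EXTERNAL,cv2.CHAIN_APPROX_NONE)
    for c in cs:
        a=cv2.contourArea(c)
        if lo<a<hi:
            M=cv2.moments(c); p=(M['m10']/M['m00'],M['m01']/M['m00'])
            W=np.array([ray(cam,q,z)[:2] for q in c[:,0]],np.float32)
            (cx,cy),wh,an=cv2.minAreaRect(W*1000)
            print(name,'px',np.round(p,1),'world',ray(cam,p,z)[:2].round(4),'rect c',round(cx,1),round(cy,1),np.round(wh,1),'ang',round(an,1))
E
python3 - <<'E'
from seg import *
im=cv2.imread('pics/top0.png'); hsv=cv2.cvtColor(im,cv2.COLOR_BGR2HSV)
for p in [(187,242),(177,208),(478,246),(465,212),(324,168),(332,166),(338,170),(326,140)]: print(p,im[p[1],p[0]],hsv[p[1],p[0]])
pad=hsv[...,2]<95
comps(im,pad,100,3000,(155,190,215,255),.006,'wpad')
comps(im,pad,100,3000,(445,195,500,265),.006,'ppad')
b=im.astype(int)
blk=(b[...,2]>b[...,1]-3)
comps(im,blk,100,3000,(310,152,350,186),.024,'blk')
K,R,t=cal('top')
for q in [(226,145),(405,138)]: print('obst',ray('top',q,0.02)[:2])
E
```

```text
(187, 242) [54 69 85] [15 93 85]
(177, 208) [53 69 87] [ 14 100  87]
(478, 246) [56 72 91] [14 98 91]
(465, 212) [59 74 95] [12 97 95]
(324, 168) [130 133 138] [ 11  15 138]
(332, 166) [131 133 138] [  9  13 138]
(338, 170) [58 74 66] [45 55 74]
(326, 140) [ 81 130 199] [ 12 151 199]
wpad px [187.  242.1] world [0.5065 0.2985] rect c 505.7 298.5 [37.9 35.7] ang 1.1
wpad px [176.2 208.4] world [0.5823 0.3244] rect c 582.4 324.3 [41.8 71.2] ang 19.0
ppad px [477.3 246.1] world [ 0.4836 -0.3445] rect c 483.9 -344.9 [59.5 61.9] ang 86.0
ppad px [461.9 213.7] world [ 0.5562 -0.3154] rect c 560.9 -320.5 [40.1 42.9] ang 86.1
blk px [328.9 167.5] world [ 0.6645 -0.0207] rect c 664.4 -24.4 [62.4 41.6] ang 14.9
obst [0.7225204  0.21047499]
obst [ 0.72929042 -0.19452914]
```

```bash
python3 - <<'E'
from seg import *
im=cv2.imread('pics/top0.png'); hsv=cv2.cvtColor(im,cv2.COLOR_BGR2HSV)
pad=hsv[...,2]<120
comps(im,pad,100,3000,(163,192,215,255),.006,'wpad')
comps(im,pad,100,3000,(448,195,500,265),.006,'ppad')
blk=(hsv[...,1]<40)&(hsv[...,2]>90)
blk=cv2.morphologyEx(blk.astype(np.uint8),cv2.MORPH_CLOSE,np.ones((5,5)))
comps(im,blk,100,3000,(312,150,350,188),.024,'blk')
im=cv2.imread('pics/side0.png'); hsv=cv2.cvtColor(im,cv2.COLOR_BGR2HSV)
w=(hsv[...,1]<60)&(hsv[...,2]>150)
comps(im,w,40,3000,(235,195,345,275),.02,'side white','side')
for n,P in dict(L=(.452,.0742,.024),S=(.5605,.0749,.024),M=(.5543,-.0728,.024),pot=(.4565,-.0869,.036),blk=(.665,-.0235,.024),wpad=(.506,.2985,.006),wob=(.5825,.3244,.006),pp=(.4838,-.3445,.006),pe=(.558,-.318,.006)).items(): print(n,proj('side',P).round(1))
cv2.imwrite('pics/s0.png',cv2.resize(im[155:305,185:425],None,fx=3.3,fy=3.3,interpolation=2))
E
```

```text
wpad px [187. 242.] world [0.5065 0.2985] rect c 506.6 298.5 [38.5 40. ] ang 44.9
wpad px [177.2 208.4] world [0.5824 0.3222] rect c 582.4 324.3 [43.8 72.9] ang 18.8
ppad px [477.3 246. ] world [ 0.4838 -0.3445] rect c 483.9 -344.7 [64.  61.5] ang 88.7
ppad px [464.3 211.8] world [ 0.5604 -0.3212] rect c 559.9 -320.7 [44.8 44.9] ang 88.7
blk px [328.2 168.1] world [ 0.6631 -0.0191] rect c 662.9 -19.2 [64.7 33.2] ang 16.5
side white px [283.6 257. ] world [ 0.4588 -0.0791] rect c 458.9 -78.8 [32.4 32.2] ang 58.4
side white px [321.  239.8] world [ 0.5554 -0.0692] rect c 556.4 -68.3 [41.4 39. ] ang 67.5
side white px [252.1 221.6] world [0.4528 0.0794] rect c 453.0 80.1 [46.8 49.4] ang 58.1
side white px [292.8 208.6] world [0.5617 0.0794] rect c 561.3 77.9 [28.2 25.6] ang 58.0
L [252.5 221.3]
S [293.1 208.2]
M [321.4 239.4]
pot [283.7 253.4]
blk [350.3 214.4]
wpad [241.4 184.1]
wob [262.3 174.2]
pp [370.8 349.1]
pe [395.8 319.2]
```

View pics/s0.png

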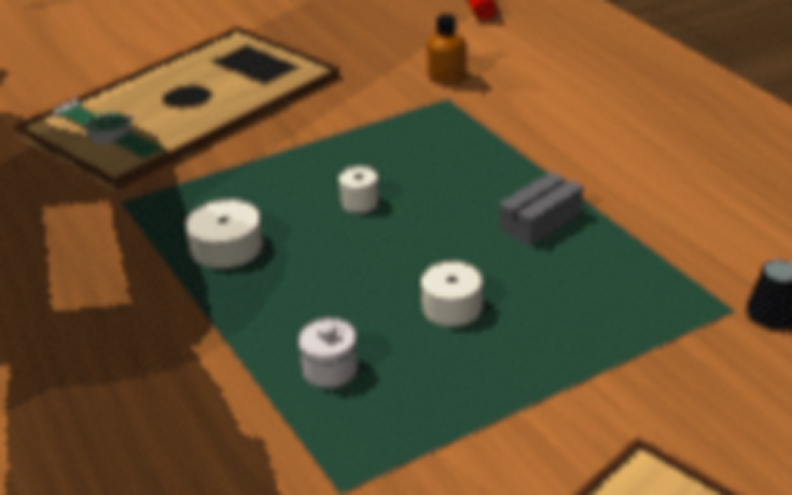

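```bash
cat > plan.py <<'E'
import sys,numpy as np
from station import env
x,y,z,yaw=map(float,sys.argv[1:5]); s=env.observe(); R=s['ee_rot']; p=s['eef_pos']
cur=np.degrees(np.arctan2(R[1,1],R[0,1])); d=(yaw-cur+180)%360-180
a=np.radians(yaw); ax=np.array([[-np.sin(a),np.cos(a),0],[np.cos(a),np.sin(a),0],[0,0,-1]])
print('t',s['time_s'],'pos',p.round(4),'yaw',cur.round(2),'tilt',R[:,2].round(4),'turn z rad',round(-np.radians(d),3),'then shift cm',(ax@(np.array([x,y,z])-p)*100).round(2),'gap',round(s['finger_gap'],3),'F',np.round(s['wrist_force'],1))
E
python3 plan.py 0.6645 -0.0195 0.10 16.5
```

```text
t 0.1 pos [0.2316 0.5801 0.214 ] yaw 68.24 tilt [-5.0e-04 -1.1e-03 -1.0e+00] turn z rad 0.903 then shift cm [-69.78  24.48  11.4 ] gap 1.003 F [-0.9 -0.4 -0.2]
```

```bash
python3 -m pendant '[[1,0,0,0,0,0,0.15],[1,0,0,0,0,0,0.15],[1,0,0,0,0,0,0.15],[1,0,0,0,0,0,0.15],[1,0,0,0,0,0,0.15],[1,0,0,0,0,0,0.153]]'; python3 -m pendant '[[1,-4,1.5,0,0,0,0],[1,-5,1.8,0,0,0,0],[1,-5,1.8,0,0,0,0],[1,-5,1.8,0,0,0,0],[1,-5,1.8,0,0,0,0],[1,-5,1.8,0,0,0,0],[1,-5,1.8,0,0,0,0],[1,-5,1.8,0,0,0,0],[1,-5,1.8,0,0,0,0],[1,-5,1.8,0,0,0,0],[1,0,0,0,0,0,0]]'; python3 plan.py 0.6645 -0.0195 0.10 16.5
```

```text
time_s: 0.85
eef_pos: [0.2316, 0.5802, 0.2141]
ee_rot: [[-0.279, 0.96, -0.0], [0.96, 0.279, -0.001], [-0.001, -0.001, -1.0]]
wrist_force: [0.4, 0.2, -0.2]
finger_gap: 1.0
time_s: 2.22
eef_pos: [0.542, 0.1583, 0.2142]
ee_rot: [[-0.28, 0.96, -0.0], [0.96, 0.28, -0.001], [-0.001, -0.0, -1.0]]
wrist_force: [-0.0, -0.6, 0.1]
finger_gap: 1.002
t 2.225 pos [0.542  0.1583 0.2142] yaw 16.28 tilt [-0.e+00 -6.e-04 -1.e+00] turn z rad -0.004 then shift cm [-20.52   6.69  11.42] gap 1.002 F [-0.  -0.6  0.1]
```

```bash
python3 -m pendant '[[1,-5,1.6,0,0,0,0],[1,-5,1.6,1,0,0,0],[1,-5,1.7,3,0,0,0],[1,-4,1.4,4,0,0,0],[1,-1.5,0.4,3.4,0,0,0],[1,0,0,0,0,0,0]]'; python3 plan.py 0.6645 -0.0195 0.004 16.5; python3 - <<'E'
from h import *
a=cv2.cvtColor(imaging.read_camera('side'),4); b=cv2.cvtColor(imaging.read_camera('top'),4)
cv2.imwrite('pics/a1.png',np.vstack([a[100:320,150:500],b[90:280,180:530]]))
E
```

```text
time_s: 2.98
eef_pos: [0.6608, -0.0163, 0.0975]
ee_rot: [[-0.283, 0.959, -0.006], [0.959, 0.283, 0.0], [0.002, -0.006, -1.0]]
wrist_force: [-0.5, 0.5, 0.4]
finger_gap: 1.002
t 2.975 pos [ 0.6608 -0.0163  0.0975] yaw 16.45 tilt [-6.e-03  4.e-04 -1.e+00] turn z rad -0.001 then shift cm [-0.41  0.27  9.35] gap 1.002 F [-0.5  0.5  0.4]
```

View pics/a1.png

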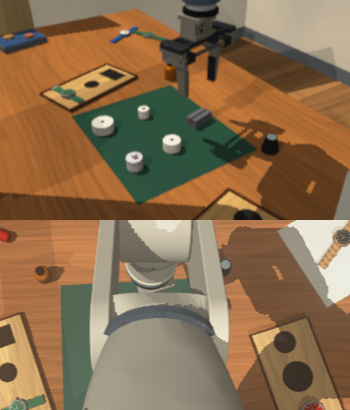

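```bash
python3 -m pendant '[[1,-0.4,0.3,3,0,0,0],[1,0,0,3,0,0,0],[1,0,0,2,0,0,0],[1,0,0,1.3,0,0,0],[1,0,0,0,0,0,0]]'; python3 plan.py 0.6645 -0.0195 0.004 16.5;
```

```text
time_s: 3.7
eef_pos: [0.6669, -0.0192, 0.0075]
ee_rot: [[-0.284, 0.959, -0.001], [0.959, 0.284, 0.0], [0.0, -0.001, -1.0]]
wrist_force: [0.1, 0.1, 0.4]
finger_gap: 1.0
t 3.7 pos [ 0.6669 -0.0192  0.0075] yaw 16.52 tilt [-6.e-04  0.e+00 -1.e+00] turn z rad 0.0 then shift cm [ 0.04 -0.23  0.35] gap 1.0 F [0.1 0.1 0.4]
```

```bash
python3 -m pendant '[[1,0,-0.2,0.3,0,0,0],[0.6,0,0,0,0,0,0],[0.5,0,0,0,0,0,0],[0.4,0,0,0,0,0,0],[0.4,0,0,0,0,0,0],[0.4,0,0,0,0,0,0],[0.4,0,0,0,0,0,0]]'; python3 plan.py 0.6645 -0.0195 0.004 16.5;python3 - <<'E'
from h import *
a=cv2.cvtColor(imaging.read_camera('side'),4)
cv2.imwrite('pics/a2.png',cv2.resize(a[120:270,250:450],None,fx=3,fy=3))
E
```

```text
time_s: 4.58
eef_pos: [0.6654, -0.0202, 0.0048]
ee_rot: [[-0.284, 0.959, 0.0], [0.959, 0.284, -0.0], [-0.0, 0.0, -1.0]]
wrist_force: [-0.3, -0.0, 3.2]
finger_gap: 0.652
t 4.575 pos [ 0.6654 -0.0202  0.0048] yaw 16.5 tilt [ 4.e-04 -0.e+00 -1.e+00] turn z rad -0.0 then shift cm [ 0.09 -0.06  0.08] gap 0.652 F [-0.3 -0.   3.2]
```

View pics/a2.png

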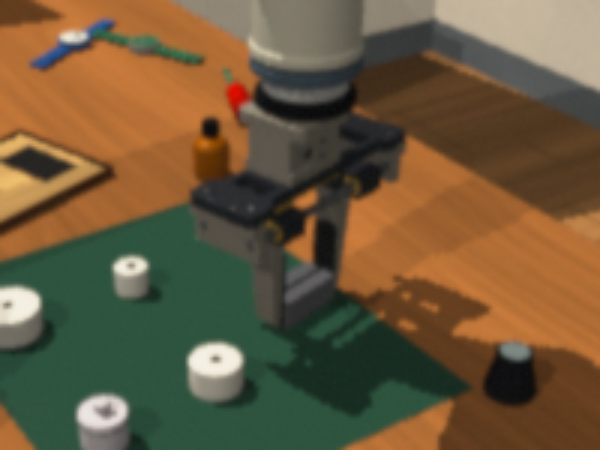

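```bash
python3 -m pendant '[[0.4,0,0,-2,0,0,0],[0.4,0,0,-4,0,0,0],[0.4,0,0,-4,0,0,-0.1],[0.4,0,0,0,0,0,-0.16],[0.4,0,0,0,0,0,-0.16],[0.4,0,0,0,0,0,-0.16],[0.4,0,0,0,0,0,-0.16],[0.4,0,0,0,0,0,-0.16],[0.4,0,0,0,0,0,-0.16],[0.4,0,0,0,0,0,-0.16],[0.4,0,0,0,0,0,-0.16],[0.4,0,0,0,0,0,-0.16]]'; python3 plan.py 0.5824 .3243 0.105 108.8
```

```text
time_s: 6.12
eef_pos: [0.6653, -0.0201, 0.1058]
ee_rot: [[-0.966, -0.259, 0.001], [-0.259, 0.966, 0.0], [-0.001, -0.0, -1.0]]
wrist_force: [0.4, 0.2, -0.5]
finger_gap: 0.653
t 6.125 pos [ 0.6653 -0.0201  0.1058] yaw 105.04 tilt [ 7.e-04  0.e+00 -1.e+00] turn z rad -0.066 then shift cm [-3.25 35.28  0.08] gap 0.653 F [ 0.4  0.2 -0.5]
```

```bash
python3 -m pendant '[[0.4,0,0,0,0,0,-0.066],[0.4,-0.4,4,0,0,0,0],[0.4,-0.4,4.5,0,0,0,0],[0.4,-0.4,4.5,0,0,0,0],[0.4,-0.4,4.5,0,0,0,0],[0.4,-0.4,4.5,0,0,0,0],[0.4,-0.4,4.5,0,0,0,0],[0.4,-0.4,4.5,0,0,0,0],[0.4,-0.4,3,0,0,0,0],[0.4,0,1.3,0,0,0,0],[0.4,0,0,0,0,0,0],[0.4,0,0,0,0,0,0]]'; python3 plan.py 0.5824 .3243 0.0117 108.8
```

```text
time_s: 7.62
eef_pos: [0.5836, 0.3236, 0.1048]
ee_rot: [[-0.948, -0.317, -0.0], [-0.317, 0.948, -0.0], [0.0, -0.0, -1.0]]
wrist_force: [0.0, 0.3, 0.2]
finger_gap: 0.653
t 7.625 pos [0.5836 0.3236 0.1048] yaw 108.48 tilt [-1.e-04 -4.e-04 -1.e+00] turn z rad -0.006 then shift cm [0.09 0.11 9.31] gap 0.653 F [0.  0.3 0.2]
```

```bash
python3 -m pendant '[[0.4,0.1,0.1,4,0,0,-0.006],[0.4,0,0,3,0,0,0],[0.4,0,0,1.3,0,0,0],[0.4,0,0,0.6,0,0,0],[0.4,0,0,0.4,0,0,0],[0.4,0,0,0,0,0,0]]'; python3 plan.py 0.5824 .3243 0.0108 108.8;python3 - <<'E'
from h import *
a=cv2.cvtColor(imaging.read_camera('side'),4)
cv2.imwrite('pics/a3.png',cv2.resize(a[90:240,160:360],None,fx=3,fy=3))
E
```

```text
time_s: 8.38
eef_pos: [0.5825, 0.3255, 0.0122]
ee_rot: [[-0.946, -0.323, 0.001], [-0.323, 0.946, 0.0], [-0.001, 0.0, -1.0]]
wrist_force: [0.4, -0.3, -0.8]
finger_gap: 0.646
t 8.375 pos [0.5825 0.3255 0.0122] yaw 108.86 tilt [ 8.e-04  4.e-04 -1.e+00] turn z rad 0.001 then shift cm [ 0.05 -0.11  0.14] gap 0.646 F [ 0.4 -0.3 -0.8]
```

View pics/a3.png

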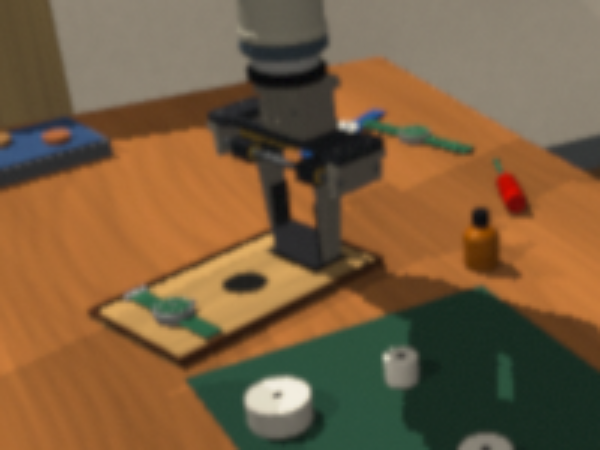

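```bash
python3 -m pendant '[[0.4,0,-0.1,0.13,0,0,0],[0.4,0,0,0,0,0,0],[0.75,0,0,0,0,0,0],[0.85,0,0,0,0,0,0],[0.85,0,0,0,0,0,0],[0.85,0,0,-1,0,0,0],[0.85,0,0,-4,0,0,0],[0.85,0,0,-5,0,0,0],[0.85,0,0,0,0,0,0]]'; python3 plan.py 0.5605 .0749 0.10 108.8
```

```text
time_s: 9.55
eef_pos: [0.5852, 0.3259, 0.1154]
ee_rot: [[-0.946, -0.323, 0.007], [-0.323, 0.946, 0.004], [-0.008, 0.001, -1.0]]
wrist_force: [0.3, -0.2, -0.1]
finger_gap: 0.847
t 9.55 pos [0.5852 0.3259 0.1154] yaw 108.86 tilt [ 0.007   0.0039 -1.    ] turn z rad 0.001 then shift cm [ 10.43 -22.97   1.54] gap 0.847 F [ 0.3 -0.2 -0.1]
```

```bash
python3 -m pendant '[[0.85,1.6,-3.8,0,0,0,0],[0.85,1.8,-3.8,0,0,0,0],[0.85,1.8,-3.8,0,0,0,0],[0.85,1.8,-3.8,0,0,0,0],[0.85,1.8,-3.8,0.5,0,0,0],[0.85,1.6,-3.9,1,0,0,0],[0.85,0,0,0,0,0,0],[0.85,0,0,0,0,0,0]]'; python3 plan.py 0.5605 .0749 0.005 108.8;python3 - <<'E'
from h import *
a=cv2.cvtColor(imaging.read_camera('side'),4);b=cv2.cvtColor(imaging.read_camera('top'),4)
cv2.imwrite('pics/a4.png',np.hstack([cv2.resize(a[90:240,160:360],None,fx=2,fy=2),cv2.resize(b[170:320,130:330],None,fx=2,fy=2)]))
E
```

```text
time_s: 10.55
eef_pos: [0.5581, 0.0744, 0.0952]
ee_rot: [[-0.947, -0.323, -0.0], [-0.323, 0.947, 0.0], [0.0, 0.0, -1.0]]
wrist_force: [-0.4, 0.6, 0.9]
finger_gap: 0.85
t 10.55 pos [0.5581 0.0744 0.0952] yaw 108.82 tilt [-2.e-04  3.e-04 -1.e+00] turn z rad 0.0 then shift cm [-0.25 -0.03  9.02] gap 0.85 F [-0.4  0.6  0.9]
```

View pics/a4.png

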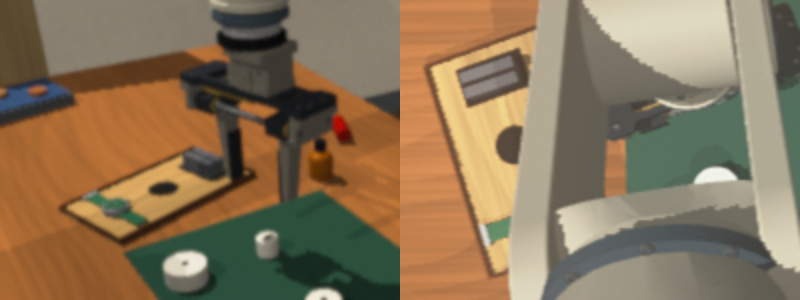

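```bash
python3 -m pendant '[[0.85,-0.25,0,3,0,0,0],[0.85,0,0,3,0,0,0],[0.85,0,0,2,0,0,0],[0.85,0,0,1,0,0,0],[0.85,0,0,0,0,0,0],[0.85,0,0,0,0,0,0]]'; python3 plan.py 0.5605 .0749 0.005 108.8
```

```text
time_s: 11.4
eef_pos: [0.5611, 0.0753, 0.006]
ee_rot: [[-0.946, -0.324, 0.001], [-0.324, 0.946, 0.0], [-0.001, -0.0, -1.0]]
wrist_force: [0.8, -0.3, 0.2]
finger_gap: 0.847
t 11.4 pos [0.5611 0.0753 0.006 ] yaw 108.88 tilt [ 1.2e-03  2.0e-04 -1.0e+00] turn z rad 0.001 then shift cm [ 0.07 -0.02  0.1 ] gap 0.847 F [ 0.8 -0.3  0.2]
```

```bash
python3 -m pendant '[[0.5,0,0,0.1,0,0,0],[0.3,0,0,0,0,0,0],[0.1,0,0,0,0,0,0],[0.1,0,0,0,0,0,0],[0.1,0,0,0,0,0,0],[0.1,0,0,0,0,0,0],[0.1,0,0,0,0,0,0]]'; python3 plan.py 0.5065 .2985 0.1 108.8;python3 - <<'E'
from h import *
a=cv2.cvtColor(imaging.read_camera('side'),4)
cv2.imwrite('pics/a5.png',cv2.resize(a[90:240,200:400],None,fx=3,fy=3))
E
```

```text
time_s: 12.28
eef_pos: [0.5604, 0.0749, 0.0043]
ee_rot: [[-0.946, -0.323, 0.0], [-0.323, 0.946, -0.0], [0.0, -0.0, -1.0]]
wrist_force: [0.2, -0.2, 0.4]
finger_gap: 0.298
t 12.275 pos [0.5604 0.0749 0.0043] yaw 108.86 tilt [ 0. -0. -1.] turn z rad 0.001 then shift cm [-2.1  22.91 -9.57] gap 0.298 F [ 0.2 -0.2  0.4]
```

View pics/a5.png

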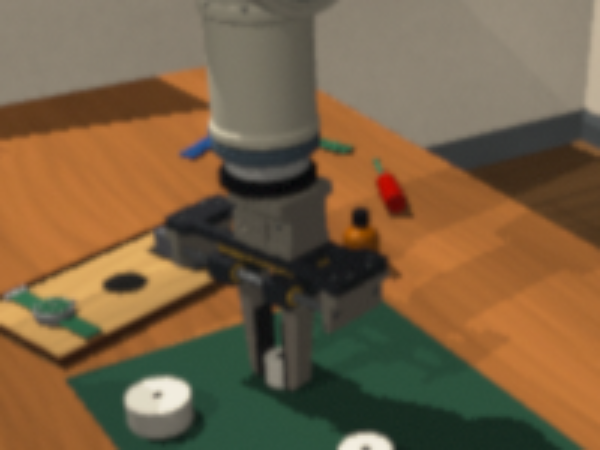

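```bash
python3 -m pendant '[[0.1,0,0,-3,0,0,0],[0.1,0,0,-4,0,0,0],[0.1,-0.2,2,-2.6,0,0,0],[0.1,-0.4,4,0,0,0,0],[0.1,-0.4,4,0,0,0,0],[0.1,-0.4,4,0,0,0,0],[0.1,-0.4,4,0,0,0,0],[0.1,-0.3,3.5,0,0,0,0],[0.1,0,1.4,0,0,0,0],[0.1,0,0,0,0,0,0],[0.1,0,0,0,0,0,0]]'; python3 plan.py 0.5065 .2985 0.0112 108.8
```

```text
time_s: 13.7
eef_pos: [0.5064, 0.2974, 0.1002]
ee_rot: [[-0.946, -0.323, -0.0], [-0.323, 0.946, -0.0], [0.0, -0.0, -1.0]]
wrist_force: [0.4, -0.5, -0.5]
finger_gap: 0.3
t 13.7 pos [0.5064 0.2974 0.1002] yaw 108.83 tilt [-2.e-04 -5.e-04 -1.e+00] turn z rad 0.001 then shift cm [-0.05  0.1   8.9 ] gap 0.3 F [ 0.4 -0.5 -0.5]
```

```bash
python3 -m pendant '[[0.1,0,0.1,4,0,0,0],[0.1,0,0,3,0,0,0],[0.1,0,0,1.2,0,0,0],[0.1,0,0,0.5,0,0,0],[0.1,0,0,0.2,0,0,0],[0.1,0,0,0,0,0,0],[0.1,0,0,0,0,0,0]]'; python3 plan.py 0.5065 .2985 0.0106 108.8
```

```text
time_s: 14.58
eef_pos: [0.5064, 0.2996, 0.012]
ee_rot: [[-0.946, -0.323, 0.001], [-0.323, 0.946, 0.001], [-0.001, 0.0, -1.0]]
wrist_force: [0.5, 0.4, 0.2]
finger_gap: 0.295
t 14.575 pos [0.5064 0.2996 0.012 ] yaw 108.87 tilt [ 1.e-03  6.e-04 -1.e+00] turn z rad 0.001 then shift cm [ 0.02 -0.11  0.14] gap 0.295 F [0.5 0.4 0.2]
```

```bash
python3 -m pendant '[[0.1,0,-0.1,0.12,0,0,0],[0.1,0,0,0,0,0,0],[0.5,0,0,0,0,0,0],[0.6,0,0,0,0,0,0],[0.6,0,0,0,0,0,0],[0.6,0,0,-1,0,0,0],[0.6,0,0,-4,0,0,0],[0.9,0,0,-5,0,0,0],[0.9,0,0,0,0,0,0]]'; python3 plan.py 0.452 .0742 0.1 107.3
```

```text
time_s: 15.7
eef_pos: [0.5088, 0.2999, 0.1146]
ee_rot: [[-0.946, -0.323, 0.007], [-0.323, 0.946, 0.004], [-0.007, 0.001, -1.0]]
wrist_force: [0.6, 0.3, 0.2]
finger_gap: 0.796
t 15.7 pos [0.5088 0.2999 0.1146] yaw 108.86 tilt [ 0.0065  0.0038 -1.    ] turn z rad 0.027 then shift cm [ 12.14 -19.86   1.46] gap 0.796 F [0.6 0.3 0.2]
```

```bash
python3 -m pendant '[[1,0,0,0,0,0,0.027],[1,2,-3.3,0,0,0,0],[1,2.1,-3.4,0,0,0,0],[1,2.1,-3.4,0,0,0,0],[1,2.1,-3.4,0,0,0,0],[1,2.1,-3.3,0.5,0,0,0],[1,1.8,-3,1,0,0,0],[1,0,0,0,0,0,0],[1,0,0,0,0,0,0]]'; python3 plan.py 0.452 .0742 0.005 107.3;python3 - <<'E'
from h import *
a=cv2.cvtColor(imaging.read_camera('side'),4);b=cv2.cvtColor(imaging.read_camera('top'),4)
cv2.imwrite('pics/a6.png',np.hstack([cv2.resize(a[90:240,160:360],None,fx=2,fy=2),cv2.resize(b[170:320,130:330],None,fx=2,fy=2)]))
E
```

```text
time_s: 16.82
eef_pos: [0.4487, 0.0733, 0.0946]
ee_rot: [[-0.955, -0.296, -0.001], [-0.296, 0.955, 0.0], [0.001, 0.0, -1.0]]
wrist_force: [0.6, 0.0, 0.6]
finger_gap: 0.999
t 16.825 pos [0.4487 0.0733 0.0946] yaw 107.24 tilt [-9.e-04  1.e-04 -1.e+00] turn z rad -0.001 then shift cm [-0.34 -0.02  8.96] gap 0.999 F [0.6 0.  0.6]
```

View pics/a6.png

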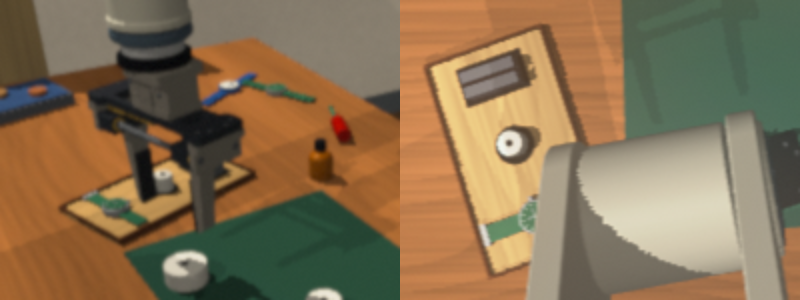

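```bash
python3 -m pendant '[[1,-0.34,0,3,0,0,0],[1,0,0,3,0,0,0],[1,0,0,2,0,0,0],[1,0,0,1,0,0,0],[1,0,0,0,0,0,0],[1,0,0,0,0,0,0]]'; python3 plan.py 0.452 .0742 0.005 107.3
```

```text
time_s: 17.68
eef_pos: [0.4526, 0.0744, 0.0057]
ee_rot: [[-0.955, -0.298, 0.001], [-0.298, 0.955, 0.0], [-0.001, -0.0, -1.0]]
wrist_force: [0.5, -1.0, 0.0]
finger_gap: 0.999
t 17.675 pos [0.4526 0.0744 0.0057] yaw 107.33 tilt [ 1.e-03  2.e-04 -1.e+00] turn z rad 0.001 then shift cm [0.06 0.   0.07] gap 0.999 F [ 0.5 -1.   0. ]
```

```bash
python3 -m pendant '[[0.8,0,0,0,0,0,0],[0.5,0,0,0,0,0,0],[0.4,0,0,0,0,0,0],[0.4,0,0,0,0,0,0],[0.4,0,0,0,0,0,0],[0.4,0,0,0,0,0,0]]'; python3 plan.py 0.4837 -.3446 0.1 107.3
```

```text
time_s: 18.42
eef_pos: [0.452, 0.074, 0.0051]
ee_rot: [[-0.955, -0.298, 0.0], [-0.298, 0.955, -0.0], [-0.0, -0.0, -1.0]]
wrist_force: [-0.4, 0.3, 2.8]
finger_gap: 0.557
t 18.425 pos [0.452  0.074  0.0051] yaw 107.31 tilt [ 0. -0. -1.] turn z rad 0.0 then shift cm [  9.42 -40.91  -9.49] gap 0.557 F [-0.4  0.3  2.8]
```

```bash
python3 -m pendant '[[0.4,0,0,-3,0,0,0],[0.4,0,0,-4,0,0,0],[0.4,0.5,-2,-2.5,0,0,0],[0.4,1,-4.4,0,0,0,0],[0.4,1,-4.4,0,0,0,0],[0.4,1,-4.4,0,0,0,0],[0.4,1,-4.4,0,0,0,0],[0.4,1,-4.4,0,0,0,0],[0.4,1,-4.4,0,0,0,0],[0.4,1,-4.4,0,0,0,0],[0.4,1,-4.1,0,0,0,0],[0.4,0.9,-4,0,0,0,0]]'; python3 plan.py 0.4837 -.3446 0.1 107.3
```

```text
time_s: 19.92
eef_pos: [0.4836, -0.3458, 0.0998]
ee_rot: [[-0.955, -0.297, -0.0], [-0.297, 0.955, 0.0], [0.0, 0.0, -1.0]]
wrist_force: [0.3, 0.5, -0.4]
finger_gap: 0.56
t 19.925 pos [ 0.4836 -0.3458  0.0998] yaw 107.3 tilt [-4.e-04  3.e-04 -1.e+00] turn z rad -0.0 then shift cm [-0.04  0.11 -0.02] gap 0.56 F [ 0.3  0.5 -0.4]
```

```bash
python3 -m pendant '[[0.4,0,0,0,0,0,0],[0.4,0,0,0,0,0,0]]'; python3 plan.py 0.4837 -.3446 0.012 107.3; python3 - <<'E'
from h import *
a=cv2.cvtColor(imaging.read_camera('side'),4)
cv2.imwrite('pics/a7.png',cv2.resize(a[150:400,220:520],None,fx=2,fy=2))
E
```

```text
time_s: 20.18
eef_pos: [0.4833, -0.3437, 0.0996]
ee_rot: [[-0.955, -0.297, -0.001], [-0.297, 0.955, 0.001], [0.001, 0.001, -1.0]]
wrist_force: [-0.3, -0.7, -0.2]
finger_gap: 0.556
t 20.175 pos [ 0.4833 -0.3437  0.0996] yaw 107.28 tilt [-0.0011  0.001  -1.    ] turn z rad -0.0 then shift cm [-0.01 -0.09  8.76] gap 0.556 F [-0.3 -0.7 -0.2]
```

View pics/a7.png

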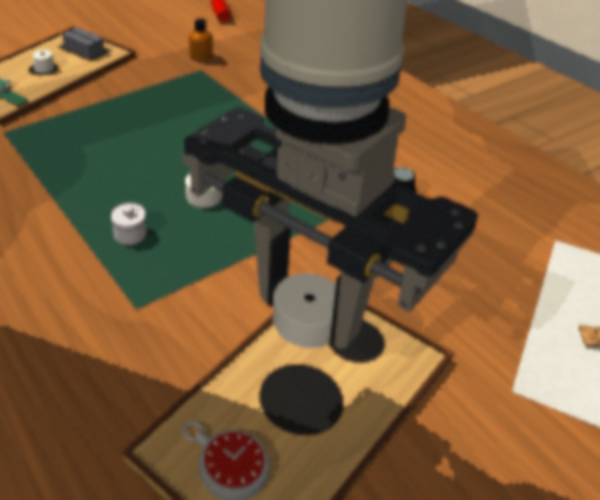

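```bash
python3 -m pendant '[[0.4,0,-0.05,4,0,0,0],[0.4,0,0,3,0,0,0],[0.4,0,0,1.2,0,0,0],[0.4,0,0,0.4,0,0,0],[0.4,0,0,0.16,0,0,0],[0.4,0,0,0,0,0,0],[0.4,0,0,0,0,0,0],[0.4,0,0,0,0,0,0]]'; python3 plan.py 0.4837 -.3446 0.0112 107.3
```

```text
time_s: 21.22
eef_pos: [0.4843, -0.345, 0.0129]
ee_rot: [[-0.955, -0.298, 0.001], [-0.298, 0.955, -0.0], [-0.0, -0.001, -1.0]]
wrist_force: [-0.3, 0.5, -0.4]
finger_gap: 0.557
t 21.225 pos [ 0.4843 -0.345   0.0129] yaw 107.31 tilt [ 5.e-04 -4.e-04 -1.e+00] turn z rad 0.0 then shift cm [0.04 0.06 0.17] gap 0.557 F [-0.3  0.5 -0.4]
```

```bash
python3 -m pendant '[[0.4,0,0,0.16,0,0,0],[0.4,0,0,0,0,0,0],[0.7,0,0,0,0,0,0],[0.8,0,0,0,0,0,0],[0.8,0,0,0,0,0,0],[0.8,0,0,-1,0,0,0],[0.8,0,0,-4,0,0,0],[0.8,0,0,-5,0,0,0],[0.8,0,0,0,0,0,0]]'; python3 plan.py 0.4568 -.0875 0.1 107.3
```

```text
time_s: 22.35
eef_pos: [0.4865, -0.3466, 0.1155]
ee_rot: [[-0.955, -0.298, 0.006], [-0.298, 0.955, -0.004], [-0.005, -0.006, -1.0]]
wrist_force: [-1.0, 0.5, 0.2]
finger_gap: 0.797
t 22.35 pos [ 0.4865 -0.3466  0.1155] yaw 107.32 tilt [ 0.0062 -0.0045 -1.    ] turn z rad 0.0 then shift cm [-4.87 25.62  1.55] gap 0.797 F [-1.   0.5  0.2]
```

```bash
python3 -m pendant '[[0.8,-0.7,3.6,0,0,0,0],[0.8,-0.8,4.2,0,0,0,0],[0.8,-0.8,4.2,0,0,0,0],[0.8,-0.8,4.2,0,0,0,0],[0.8,-0.8,4.2,0.5,0,0,0],[0.8,-0.8,4.2,0.6,0,0,0],[0.8,0,1,0,0,0,0],[0.8,0,0,0,0,0,0],[0.8,0,0,0,0,0,0]]'; python3 plan.py 0.4568 -.0875 0.005 107.3; python3 - <<'E'
from seg import *
a=cv2.cvtColor(imaging.read_camera('side'),4);b=cv2.cvtColor(imaging.read_camera('top'),4)
cv2.imwrite('pics/a8.png',np.hstack([cv2.resize(a[150:400,220:460],None,fx=1.6,fy=1.6),cv2.resize(b[150:400,320:560],None,fx=1.6,fy=1.6)]))
hsv=cv2.cvtColor(b,cv2.COLOR_BGR2HSV)
w=(hsv[...,1]<60)&(hsv[...,2]>130)
comps(b,w,100,2000,(455,225,500,266),.03,'L')
comps(b,w,60,600,(172,226,202,256),.03,'S')
comps(b,(hsv[...,1]<40)&(hsv[...,2]>90),60,3000,(155,190,202,226),.03,'B')
E
```

```text
time_s: 23.48
eef_pos: [0.4533, -0.0874, 0.1]
ee_rot: [[-0.955, -0.297, 0.001], [-0.297, 0.955, -0.0], [-0.0, -0.001, -1.0]]
wrist_force: [0.3, 0.2, 0.3]
finger_gap: 0.799
t 23.475 pos [ 0.4533 -0.0874  0.1   ] yaw 107.28 tilt [ 6.e-04 -4.e-04 -1.e+00] turn z rad -0.0 then shift cm [-0.33 -0.12  9.5 ] gap 0.799 F [0.3 0.2 0.3]
L px [459.9 254.5] world [ 0.466  -0.2971] rect c 468.2 -298.5 [25.8 49. ] ang 88.8
L px [481.8 245.6] world [ 0.484  -0.3455] rect c 483.7 -345.4 [48.8 49.9] ang 42.1
S px [184.4 241.3] world [0.5072 0.297 ] rect c 507.2 296.9 [28.4 27.6] ang 70.6
B px [174.7 211.9] world [0.5718 0.3195] rect c 571.9 319.0 [12.  58.9] ang 17.5
B px [172.5 204.4] world [0.5884 0.3249] rect c 588.5 324.5 [12.  59.6] ang 18.4
```

View pics/a8.png

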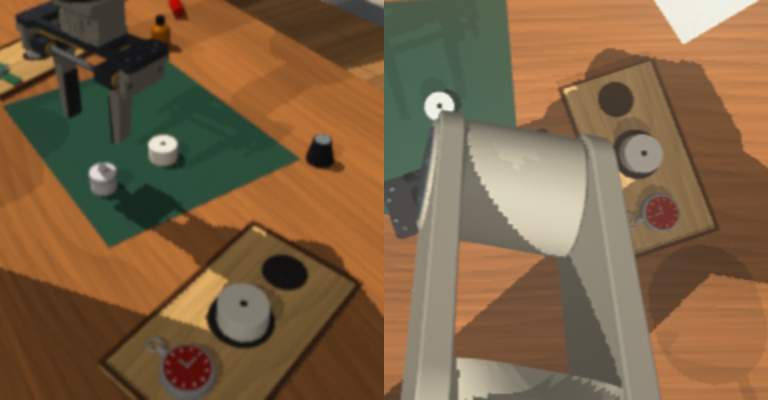

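```bash
python3 -m pendant '[[0.8,-0.33,-0.1,3,0,0,0],[0.8,0,0,3,0,0,0],[0.8,0,0,2,0,0,0],[0.8,0,0,1.2,0,0,0],[0.8,0,0,0.2,0,0,0],[0.8,0,0,0,0,0,0],[0.8,0,0,0,0,0,0]]'; python3 plan.py 0.4568 -.0875 0.005 107.3; python3 - <<'E'
from h import *
a=cv2.cvtColor(imaging.read_camera('side'),4)
cv2.imwrite('pics/a9.png',cv2.resize(a[150:300,200:400],None,fx=3,fy=3))
E
```

```text
time_s: 24.45
eef_pos: [0.4568, -0.0866, 0.0065]
ee_rot: [[-0.955, -0.298, 0.001], [-0.298, 0.955, -0.0], [-0.001, -0.001, -1.0]]
wrist_force: [1.0, -0.5, -0.3]
finger_gap: 0.798
t 24.45 pos [ 0.4568 -0.0866  0.0065] yaw 107.31 tilt [ 1.2e-03 -2.0e-04 -1.0e+00] turn z rad 0.0 then shift cm [ 0.03 -0.09  0.15] gap 0.798 F [ 1.  -0.5 -0.3]
```

View pics/a9.png

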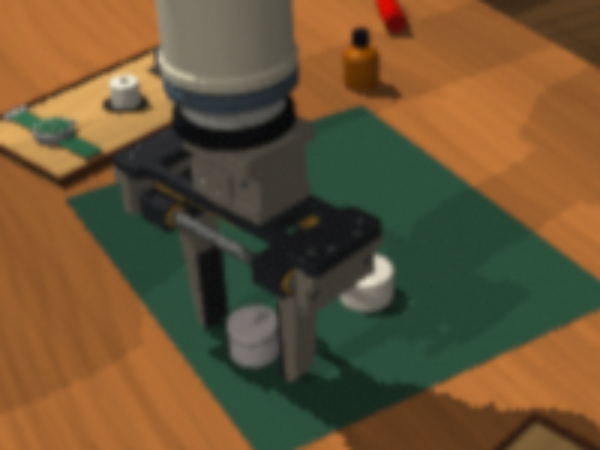

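```bash
python3 -m pendant '[[0.7,0,-0.1,0.1,0,0,0],[0.5,0,0,0,0,0,0],[0.3,0,0,0,0,0,0],[0.2,0,0,0,0,0,0],[0.2,0,0,0,0,0,0],[0.2,0,0,0,0,0,0],[0.2,0,0,0,0,0,0]]'; python3 plan.py 0.56 -.3208 0.11 107.3
```

```text
time_s: 25.38
eef_pos: [0.4565, -0.0874, 0.0049]
ee_rot: [[-0.955, -0.298, -0.0], [-0.298, 0.955, 0.0], [0.0, 0.0, -1.0]]
wrist_force: [-0.4, 0.7, 0.4]
finger_gap: 0.367
t 25.375 pos [ 0.4565 -0.0874  0.0049] yaw 107.31 tilt [-1.e-04  0.e+00 -1.e+00] turn z rad 0.0 then shift cm [ -2.94 -25.36 -10.51] gap 0.367 F [-0.4  0.7  0.4]
```

```bash
python3 -m pendant '[[0.2,0,0,-3,0,0,0],[0.2,0,0,-4,0,0,0],[0.2,0,0,-3.5,0,0,0],[0.2,-0.4,-3.4,0,0,0,0],[0.2,-0.5,-4.2,0,0,0,0],[0.2,-0.5,-4.2,0,0,0,0],[0.2,-0.5,-4.2,0,0,0,0],[0.2,-0.5,-4.2,0,0,0,0],[0.2,-0.5,-4.2,0,0,0,0],[0.2,0,-0.9,0,0,0,0],[0.2,0,0,0,0,0,0],[0.2,0,0,0,0,0,0]]'; python3 plan.py 0.56 -.3208 0.0119 107.3; python3 - <<'E'
from h import *
a=cv2.cvtColor(imaging.read_camera('side'),4)
cv2.imwrite('pics/a10.png',cv2.resize(a[150:400,220:520],None,fx=2,fy=2))
E
```

```text
time_s: 26.88
eef_pos: [0.5588, -0.3191, 0.1096]
ee_rot: [[-0.955, -0.298, -0.001], [-0.298, 0.955, 0.001], [0.001, 0.001, -1.0]]
wrist_force: [-0.7, 0.0, -0.2]
finger_gap: 0.367
t 26.875 pos [ 0.5588 -0.3191  0.1096] yaw 107.34 tilt [-1.e-03  7.e-04 -1.e+00] turn z rad 0.001 then shift cm [-0.06 -0.2   9.77] gap 0.367 F [-0.7  0.  -0.2]
```

View pics/a10.png

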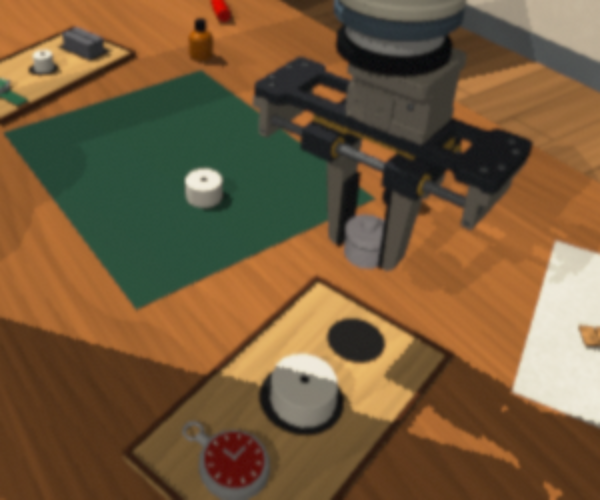

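```bash
python3 -m pendant '[[0.2,-0.05,-0.15,4,0,0,0],[0.2,0,0,3,0,0,0],[0.2,0,0,2,0,0,0],[0.2,0,0,0.6,0,0,0],[0.2,0,0,0.1,0,0,0],[0.2,0,0,0,0,0,0],[0.2,0,0,0,0,0,0],[0.2,0,0,0,0,0,0]]'; python3 plan.py 0.56 -.3208 0.0111 107.3
```

```text
time_s: 27.92
eef_pos: [0.5607, -0.3217, 0.0134]
ee_rot: [[-0.955, -0.298, 0.001], [-0.298, 0.955, -0.0], [-0.001, -0.001, -1.0]]
wrist_force: [-0.5, 0.3, -0.5]
finger_gap: 0.367
t 27.925 pos [ 0.5607 -0.3217  0.0134] yaw 107.31 tilt [ 7.e-04 -4.e-04 -1.e+00] turn z rad 0.0 then shift cm [0.04 0.11 0.23] gap 0.367 F [-0.5  0.3 -0.5]
```

```bash
python3 -m pendant '[[0.2,0,0.05,0.2,0,0,0],[0.2,0,0,0,0,0,0],[0.2,0,0,0,0,0,0],[0.5,0,0,0,0,0,0],[0.6,0,0,0,0,0,0],[0.6,0,0,0,0,0,0],[0.6,0,0,-1,0,0,0],[0.6,0,0,-4,0,0,0],[0.6,0,0,-5,0,0,0],[0.6,0,0,-5,0,0,0],[0.6,0,0,0,0,0,0]]'; python3 plan.py 0.35 0 0.25 107.3
```

```text
time_s: 29.3
eef_pos: [0.5628, -0.3226, 0.1662]
ee_rot: [[-0.955, -0.298, 0.007], [-0.298, 0.955, -0.004], [-0.006, -0.006, -1.0]]
wrist_force: [-1.0, -0.4, -0.4]
finger_gap: 0.6
t 29.3 pos [ 0.5628 -0.3226  0.1662] yaw 107.32 tilt [ 0.0072 -0.0042 -1.    ] turn z rad 0.0 then shift cm [10.73 37.13 -8.38] gap 0.6 F [-1.  -0.4 -0.4]
```

```bash
python3 -m pendant '[[0.6,0,0,-2,0,0,0.15],[0.6,0,0,-2,0,0,0.15],[0.6,0,0,0,0,0,0.15],[0.6,0,0,0,0,0,0.15],[0.6,0,0,0,0,0,0.15]]'; python3 plan.py 0.26 -0.52 0.22 64.3
```

```text
time_s: 29.92
eef_pos: [0.5597, -0.3208, 0.2001]
ee_rot: [[-0.899, 0.437, -0.001], [0.437, 0.899, 0.001], [0.001, 0.0, -1.0]]
wrist_force: [0.1, 0.0, 0.7]
finger_gap: 0.602
t 29.925 pos [ 0.5597 -0.3208  0.2001] yaw 64.06 tilt [-1.2e-03  7.0e-04 -1.0e+00] turn z rad -0.004 then shift cm [ 18.37 -30.95  -1.99] gap 0.602 F [0.1 0.  0.7]
```

```bash
python3 -m pendant '[[0.6,1.8,-3.1,0,0,0,0],[0.6,1.8,-3.1,0,0,0,0],[0.6,1.8,-3.1,0,0,0,0],[0.6,1.8,-3.1,0,0,0,0],[0.6,1.8,-3.1,0,0,0,0],[0.6,1.8,-3.1,0,0,0,0],[0.6,1.8,-3.1,0,0,0,0],[0.6,1.8,-3.1,0,0,0,0],[0.6,1.8,-3.1,0,0,0,0],[0.6,1.8,-3.1,0,0,0,0],[0.6,0,0,0,0,0,0]]'; python3 - <<'E'
from seg import *
a=cv2.cvtColor(imaging.read_camera('side'),4);b=cv2.cvtColor(imaging.read_camera('top'),4)
cv2.imwrite('pics/top9.png',b);cv2.imwrite('pics/side9.png',a)
hsv=cv2.cvtColor(b,cv2.COLOR_BGR2HSV)
w=(hsv[...,1]<60)&(hsv[...,2]>120)
comps(b,w,100,2000,(455,225,505,266),.03,'L')
comps(b,w,60,1000,(445,190,490,228),.033,'P')
comps(b,w,60,600,(172,226,202,256),.03,'S')
comps(b,w,60,600,(330,196,375,236),.024,'M')
m=cv2.morphologyEx(((hsv[...,1]<40)&(hsv[...,2]>90)).astype(np.uint8),cv2.MORPH_CLOSE,np.ones((5,5)))
comps(b,m,60,3000,(155,190,202,226),.03,'B')
def tr(o,ang,P):
    a=np.radians(ang); d=np.array(P)-o; print(np.round([d@[np.cos(a),np.sin(a)],d@[-np.sin(a),np.cos(a)]],1))
E
```

```text
time_s: 31.3
eef_pos: [0.2619, -0.5231, 0.2001]
ee_rot: [[-0.9, 0.435, -0.001], [0.435, 0.9, 0.001], [0.001, 0.0, -1.0]]
wrist_force: [1.2, 0.3, -0.2]
finger_gap: 0.597
L px [480.3 245.7] world [ 0.4838 -0.3422] rect c 484.3 -342.6 [58.5 49.3] ang 88.7
P px [467.1 210.7] world [ 0.5598 -0.3183] rect c 561.4 -318.1 [39.7 35. ] ang 88.7
S px [184.8 241.5] world [0.5068 0.2959] rect c 506.9 295.6 [28.4 30.4] ang 1.1
M px [353.9 216.1] world [ 0.5543 -0.0727] rect c 554.7 -73.0 [39.5 39.7] ang 88.2
B px [173.9 208. ] world [0.5804 0.3215] rect c 580.3 321.7 [29.3 59.7] ang 18.4
```

View pics/top9.png

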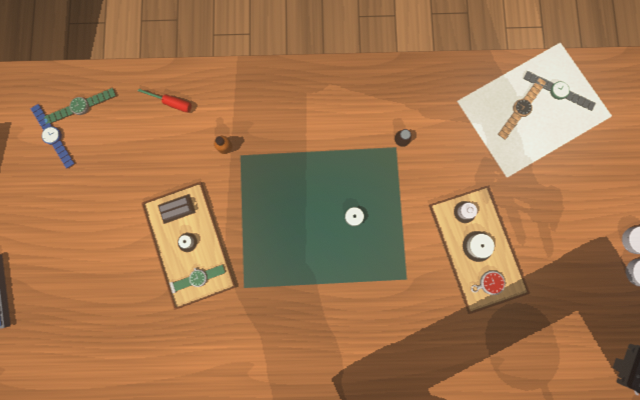

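View pics/side9.png

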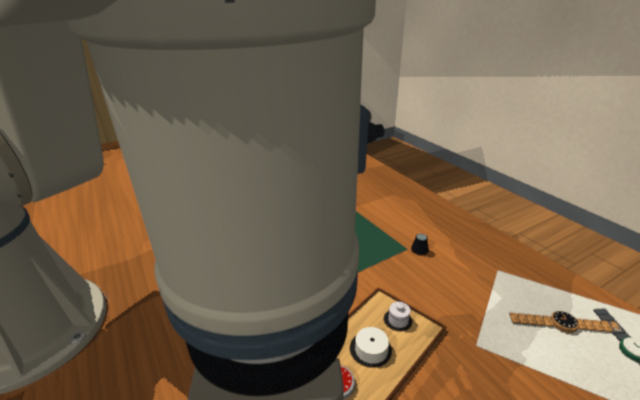

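```bash
python3 -c "
from station import ticket,env
print(env.observe()['time_s']); print(ticket.job_done())"
```

```text
31.4
the job is handed in; nothing more can be done
None
```

I made up both repair kits and handed the job in at 31.4 s. The hand-in gives no verdict, so what follows is my own checks.

- **Pocket-watch tray:** the large die is on the pad beside the watch and the aluminium pot is on the end pad.
- **Wristwatch tray:** the small die is on the pad beside the watch. The block is on the oblong pad, with its length along the pad's.

In the last top picture the four parts measured about 1 to 4 mm from their pad centres, against the 12 mm allowed. The block was within about 0.5° of the pad's direction. In the pictures the parts looked upright. I did not measure their heights or tilt directly.

The middle die measured the same position as at the start. The loupe and bottle showed at the same place in the pictures as at the start. The fingers were clear of everything, with no contact force beyond sensor noise.

Two checks were weaker than the rest:
- **Shadowed outlines:** the large die and pot outlines came out too long in the last picture (58 instead of 52 mm, 40 instead of 35 mm), because the mask took in lit side faces. An earlier picture put the large die within 1 mm of its pad centre.
- **Side view:** the arm hid the wristwatch tray in the last side picture. That tray was checked from above there, and from the side in earlier pictures.

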